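# Complete the counting boards for a fastener kit

### The job

Fill the one empty place on each of the four counting boards with the loose fastener of its kind: the long bolt and the short bolt each laid flat in the empty lane of the board that holds a bolt of the same length, head at the same end as its neighbour's, and the nut and the washer each put over the bare pin of their own board, lying flat on the wood. Set the parts down, do not drop them from a height, and leave the finished bolt with a nut already on it where it lies.

Things in the scene. Friction and masses are not known exactly. Their poses are not given: they have to be found in the camera images.
- long_bolt: Loose long steel hex bolt lying on head and tip; head 36 across flats, 15 thick; shank 24 dia, 100 long; 115 mm overall, 0.48 kg. Sizes in mm. Origin on its axis at mid-length; x from head to tip, level: head's outer face x=-57.5, inner face -42.5, tip +57.5. Shank slopes 3.4 degrees down to the tip, origin 15.4 above the table. Centre of mass x=-8.
- short_bolt: Loose short steel hex bolt lying on head and tip; head 36 across flats, 15 thick; shank 24 dia, 60 long; 75 mm overall, 0.34 kg. Sizes in mm. Origin on its axis at mid-length; x from head to tip, level: head's outer face x=-37.5, inner face -22.5, tip +37.5. Shank slopes 5.7 degrees down to the tip, origin 15.7 above the table. Centre of mass x=-7.
- nut: Loose steel hex nut lying on its face: 36 mm across flats, 42 across corners, 20 high, hole 22, 0.11 kg. Origin: centre of its underside, z up through the hole; two flats face +x and -x, the others every 60 degrees.
- washer: Loose plain flat steel washer lying flat: 44 mm outer diameter, hole 25, 5 thick, 0.04 kg. Origin: centre of its underside, z up.
- long_board: Plywood board for long bolts (mm): 140 long (x), 118 wide (y), 9 thick, fixed. Origin: middle of bottom edge of its x=0 side, z up. Two lanes along x, 50 wide, centred y=+28 and -28, between strips 6 wide standing 5 above the wood; end strip at x=0-6. A fixed long bolt lies at y=+28, head to x=0; lane y=-28 is empty: a bolt in place has origin x=73.5, y=-28, its x along the board's.
- short_board: Plywood board for short bolts (mm): 100 long (x), 118 wide (y), 9 thick, fixed. Origin: middle of bottom edge of its x=0 side, z up. Two lanes along x, 50 wide, centred y=+28 and -28, between strips 6 wide standing 5 above the wood; end strip at x=0-6. A fixed short bolt lies at y=-28, head to x=0; lane y=+28 is empty: a bolt in place has origin x=53.5, y=+28, its x along the board's.
- nut_board: Plywood board for nuts (mm): 132x132, 9 thick, fixed. Origin: middle of bottom edge of its x=0 side (board spans x 0-132, y +-66), z up. Four round-topped pins, 8 dia, standing 28 above the wood, at x=33 and 99, y=+33 and -33. Three pins carry a fixed nut each, 20 high; the pin at x=33, y=-33 is bare.
- washer_board: Plywood board for washers (mm): 132x132, 9 thick, fixed. Origin: middle of bottom edge of its x=0 side (board spans x 0-132, y +-66), z up. Four round-topped pins, 8 dia, standing 28 above the wood, at x=33 and 99, y=+33 and -33. Three pins carry a fixed flat washer each, 5 high; the pin at x=33, y=+33 is bare.
- finished_set: Bystander among the loose parts, to be left where it is: a short bolt with a nut already screwed on (75 mm long, 42 wide, 36 high), lying level on the table. Origin on its axis at mid-length, 18 above the table; x from head to tip. (Two more lie on a pale yellow plate beyond the boards.)

How it is judged:
At the end, for the whole second after the job is handed in: Each bolt lies down on the wood in its own board's empty lane (within 13 mm across and along, in line within 0.2 rad, head at the x = 0 end); nut and washer lie flat on the wood over their own board's bare pin (within 9.5 mm in x and y, tilt under 0.1 rad); all at rest (x of long_bolt in the frame of long_board between 0.0605 and 0.0865 m and y of long_bolt in the frame of long_board between -0.041 and -0.015 m and z of long_bolt in the frame of long_board between 0.019 and 0.03 m and angle between the x axis of long_bolt and the x axis of long_board, either way round below 0.2 rad and x of long_board in the frame of long_bolt below -0.02 m and linear speed of each of long_bolt, short_bolt, nut, washer below 0.02 m/s and x of short_bolt in the frame of short_board between 0.0405 and 0.0665 m and y of short_bolt in the frame of short_board between 0.015 and 0.041 m and z of short_bolt in the frame of short_board between 0.019 and 0.03 m and angle between the x axis of short_bolt and the x axis of short_board, either way round below 0.2 rad and x of short_board in the frame of short_bolt below -0.02 m and x of nut in the frame of nut_board between 0.0235 and 0.0425 m and y of nut in the frame of nut_board between -0.0425 and -0.0235 m and z of nut in the frame of nut_board between 0.006 and 0.012 m and angle between each of nut, washer's own z axis and vertical below 0.1 rad and x of washer in the frame of washer_board between 0.0235 and 0.0425 m and y of washer in the frame of washer_board between 0.0235 and 0.0425 m and z of washer in the frame of washer_board between 0.006 and 0.012 m); the robot touches nothing.
It fails at once if the finished bolt and nut were moved by more than 15 mm (distance of finished_set from where it was at the start of the episode above 0.015 m).
It fails at once if a part was let go or thrown with its underside more than 70 mm above the table ((height (world z) of long_bolt above 0.085 m and contact force between anything else and long_bolt below 0.01 N) or (height (world z) of short_bolt above 0.085 m and contact force between anything else and short_bolt below 0.01 N) or (height (world z) of nut above 0.07 m and contact force between anything else and nut below 0.01 N) or (height (world z) of washer above 0.07 m and contact force between anything else and washer below 0.01 N)).
It also fails if it takes over 90 s, if anything falls off the work surface, if the arm or the gripper's body presses on something with over 40 N, if the wrist force passes 120 N, or if a joint passes its speed limit or range.

### The arm

A 7-joint arm with a two-finger parallel gripper is mounted at the origin on the work surface. World frame = base frame: x ahead of the robot, y to its left, z up, the work surface at z = 0. Lengths are in m, angles in rad, forces in N, time in s.
With the tool pointing down it reaches from about 0.425 to 0.875 m from the base axis. Payload 4.7 kg.
Tool frame: the origin (TCP) lies between the finger pads; the fingertips stand 14 mm ahead of it and the grasp point (between the pads) lies 5 mm behind it; z points along the fingers, y is the line along which they close (so a half turn about z gives the same grasp; the last joint's range is limited). The gripper opens to 87 mm and grips with 3 to 60 N. Pads are 19 mm wide; open, the fingers measure 117 mm over their backs; the gripper's body (75 mm by 190 mm) begins 51 mm behind the grasp point.
Start: joints at [-1.275, 0.321, -0.07, 1.45, 0.023, 1.371, -0.057], TCP at [0.181, 0.624, 0.237] pointing down, gripper open.
Joint ranges: [-2.86, 2.86], [-0.3, 2.09], [-1.38, 1.24], [0.06, 2.45], [-1.56, 4.7], [0.09, 2.05], [-2.69, 2.69]. Speed limits (rad/s): [2.57, 2.57, 3.14, 3.14, 3.14, 3.14, 3.14].

### API

Orientations are given as a rotation vector (axis times angle).
In Python, from bench import ctrl gives the robot as it stands.
- The arm moves only by the tool step_arm, never from a script. Its argument "commands" is a list of rows, each an object with "travel": the shift along the tool's x, y, z in m, a list of three; "turn": the turn, a rotation vector about the tool's x, y, z in degrees, a list of three. A call has 1 to 5 rows; each row is the pose to reach, as a shift and turn from the pose commanded when the call began, along the tool's axes at that moment; what a row does not reach only later rows make up. A row lasts 1/10 s, in which the tool goes at most 50 mm and 8.59 degrees, less where a joint would pass 70% of its speed; a pose out of reach is approached as far as the arm can. A call with a gripper value outside its range is refused whole. "gripper" is the opening, from 0 (shut) to 1 (fully open), set as the call begins (left out, the last holds). The fingers move at their own pace and stop on an object; "force" is the grip in N (left out, the last holds). Time passes only in rows, so rows that repeat a pose let the fingers close. It gives the time, the measured TCP pose, the force, the opening and the grip force at its end, in the units of the state.
- ctrl.get_state(): the state, without advancing time (a new reading comes with each control period).
- ctrl.get_image(name): name is "scene" or "side" or "wrist"; returns the picture (384x512x3 uint8, red, green, blue); there is no depth.
- ctrl.camera_model(name): a dict with "fx", "fy", "cx", "cy" (pixels), "R" (3x3) and "t" (3): a world point X has camera coordinates R X + t; the wrist camera has in their place "T_tool_cam" (4x4, takes a point from camera to tool coordinates, whose origin is the TCP and whose axes are the flange's). Camera axes: x right, y down, z forward; pixel columns grow to the right and rows downward; lengths in m; the calibration is good to about 2 mm. A picture is of the moment at which its call begins: read the wrist's pose just before it. camera_model takes no time and is no camera call.
- ctrl.close_job(): hands the job in; it is judged then, once.
The state is a dict: "time": time; "joint_positions": joint angles; "qd": joint speeds; "joint_torque": joint torques, N m; "position": TCP position; "tool_rot": TCP orientation; "ft_force": force on the tool from outside, world axes, zero at the start; "torque": the same for the moment, N m; "grip_width": opening from 0.0 (shut) to 1.0 (fully open); "grip_force": force on a finger pad.
Only numpy, scipy, OpenCV 4.12 (cv2) and the standard library are available. Lean on these libraries where they do the work, as an engineer would, in place of code of your own. Each camera call takes 0.05 s, during which the arm holds its last target. There are 200 camera calls.

## Working session

There is one attempt and no reset: what is moved stays moved. The work goes in short steps, Python scripts to look and compute and a tool call to move; the robot and the scene stay as the last step left them, time stands still between calls to the robot, and variables do not carry over. Pictures are saved under pics/ and viewed, at most 14 in all, crops included, and the job is handed in when it is done.

Besides the shell and the picture viewer there is one more tool, called after "Emit:" by a JSON object that holds its "name" and its "arguments". step_arm: Moves the arm, as the interface text tells. Its arguments: {"type":"object","properties":{"commands":{"type":"array"},"gripper":{"type":"number"},"force":{"type":"number"}},"required":["commands"]}

```bash
mkdir -p pics; ls; python3 - <<'E'
from bench import ctrl
import cv2,numpy as np
s=ctrl.get_state();print(s['time'],s['position'],s['tool_rot'])
for n in("scene","side","wrist"):
    cv2.imwrite(f"pics/{n}0.png",ctrl.get_image(n)[:,:,::-1]); m=ctrl.camera_model(n)
    print(n,{k:np.round(v,4).tolist() for k,v in m.items()})
E
```

```text
pics
0.0 [0.18063063 0.62384648 0.23544605] [-4.41002978e-01 -3.11031344e+00  3.01125218e-03]
scene {'fx': 374.288, 'fy': 374.288, 'cx': 256.9512, 'cy': 191.4613, 'R': [[-0.4402, 0.8978, 0.0139], [0.7456, 0.3741, -0.5515], [-0.5004, -0.2324, -0.834]], 't': [0.2157, -0.3548, 1.2893]}
side {'fx': 454.9373, 'fy': 454.9373, 'cx': 253.5802, 'cy': 188.7556, 'R': [[-0.9443, -0.3285, -0.0194], [-0.2165, 0.6647, -0.7151], [0.2478, -0.671, -0.6988]], 't': [0.4937, 0.1391, 0.962]}
wrist {'fx': 321.0521, 'fy': 321.0521, 'cx': 251.1971, 'cy': 192.8336, 'T_tool_cam': [[0.0004, -0.9651, -0.2618, 0.071], [1.0, 0.0005, -0.0005, -0.0001], [0.0007, -0.2618, 0.9651, -0.1469], [0.0, 0.0, 0.0, 1.0]]}
```

View pics/scene0.png

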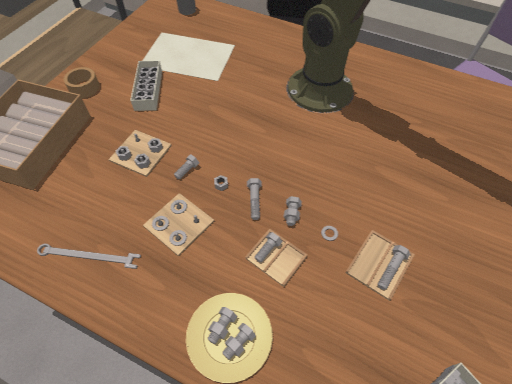

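View pics/side0.png

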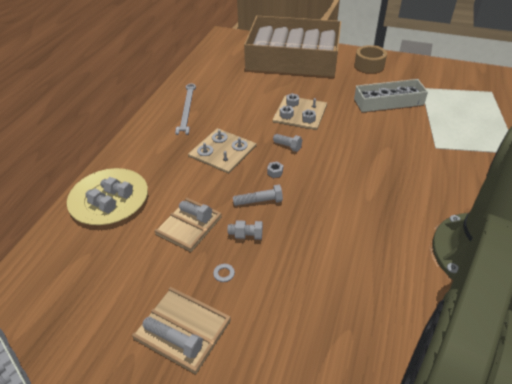

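View pics/wrist0.png

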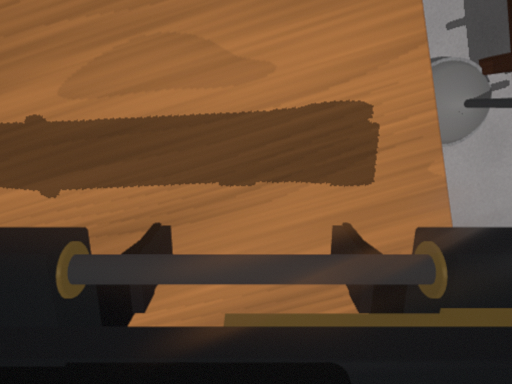

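Scene shows: nut board (140,152), loose short bolt (186,167), nut (221,183), long bolt (255,198), finished set (292,210), washer (330,233), short board (277,257), long board (381,264), washer board (179,222). The arm is out of both views; the wrist view shows only bare table.

```bash
cat > h.py <<'E'
from bench import ctrl
import cv2,numpy as np
from scipy.spatial.transform import Rotation as Ro
def cam(n,s=None):
    m=ctrl.camera_model(n);K=np.array([[m['fx'],0,m['cx']],[0,m['fy'],m['cy']],[0,0,1]])
    if n!='wrist': R=np.array(m['R']);return K,R.T,-R.T@np.array(m['t'])
    s=s or ctrl.get_state();W=np.eye(4);W[:3,:3]=Ro.from_rotvec(s['tool_rot']).as_matrix();W[:3,3]=s['position']
    W=W@np.array(m['T_tool_cam']);return K,W[:3,:3],W[:3,3]
def cast(c,px,z):
    K,R,t=c;px=np.atleast_2d(np.asarray(px,float).reshape(-1,2))
    d=(R@np.linalg.inv(K)@np.c_[px,np.ones(len(px))].T).T
    return (t+d*((z-t[2])/d[:,2])[:,None])[:,:2]
def proj(c,X):
    K,R,t=c;q=K@R.T@(np.asarray(X,float)-t);return q[:2]/q[2]
def blobs(img,kind,c,z,lo=60):
    h=cv2.cvtColor(img,cv2.COLOR_RGB2HSV)
    m=cv2.inRange(h,(0,0,60),(179,60,255)) if kind=='steel' else cv2.inRange(h,(10,60,165),(25,150,255))
    if kind=='board': m=cv2.morphologyEx(m,cv2.MORPH_CLOSE,np.ones((5,5)))
    out=[]
    for k in cv2.findContours(m,cv2.RETR_EXTERNAL,cv2.CHAIN_APPROX_NONE)[0]:
        if cv2.contourArea(k)<lo: continue
        w=cast(c,k,z);r=cv2.minAreaRect((w*1000).astype(np.float32))
        out.append((k.reshape(-1,2).mean(0).round(),np.round(r[0],1),np.round(r[1],1),round(r[2],1)))
    return out
E
python3 - <<'E'
from h import *
for n in("scene","side"):
    im=cv2.imread(f"pics/{n}0.png")[:,:,::-1].copy();c=cam(n)
    for kind,z in(('steel',.008),('board',.009)):
        for b in blobs(im,kind,c,z):
            if 300<b[1][0]<900 and abs(b[1][1])<600: print(n,kind,*b)
h=cv2.cvtColor(cv2.imread("pics/scene0.png"),cv2.COLOR_BGR2HSV)
for p in[(290,265),(370,255),(125,145),(180,208),(255,200)]:print(p,h[p[1],p[0]])
E
```

```text
scene steel [455. 377.] [711.3 571.2] [ 38.5 103.2] 26.2
scene steel [238. 341.] [857.7 133. ] [42.5 79.3] 73.2
scene steel [221. 324.] [843.7  82.6] [41.9 81.3] 85.5
scene steel [393. 266.] [534.2 398. ] [ 41.1 133.9] 84.8
scene steel [ 92. 255.] [ 840.3 -297.6] [ 37.8 259.8] 18.1
scene steel [268. 246.] [623.4  92. ] [41.3 86.5] 73.9
scene steel [178. 237.] [ 701.3 -123. ] [43.1 42.5] 56.8
scene steel [329. 233.] [515.4 221.4] [40.7 42.5] 26.5
scene steel [160. 223.] [ 686.4 -187.3] [43.1 41.6] 33.6
scene steel [178. 206.] [ 621.8 -171.7] [42.3 40.4] 32.1
scene steel [292. 210.] [496.1 107.9] [92.1 41.3] 18.4
scene steel [254. 198.] [506.3  -2.4] [133.6  36.8] 26.7
scene steel [221. 182.] [ 502.4 -108.6] [52.1 36.5] 37.9
scene steel [186. 167.] [ 499.4 -226.2] [40.9 88.7] 81.2
scene steel [142. 160.] [ 536.6 -352.2] [57.2 39.6] 56.0
scene steel [123. 153.] [ 537.5 -419.4] [57.8 37.1] 61.3
scene steel [155. 145.] [ 469.  -353.8] [57.  37.3] 48.7
scene board [330. 370.] [821.1 332.2] [129.2  30.9] 82.7
scene board [447. 338.] [644.5 547.3] [99.2 15.6] 89.4
scene board [385. 268.] [53
[... 969 characters left out ...]
.2 46.2] 66.4
side steel [288. 141.] [ 506.8 -225.3] [78.7 65.4] 8.4
side steel [219. 137.] [ 689.9 -191.7] [49.2 44.8] 75.7
side steel [308. 115.] [ 480.4 -364.2] [37.9 65.4] 14.8
side steel [289. 106.] [ 548.3 -396.8] [ 47.3 134.6] 1.0
side steel [186. 110.] [ 836.1 -295.1] [ 38.4 261. ] 17.9
side board [181. 333.] [539.1 358.8] [117.6 138.1] 80.1
side board [188. 225.] [643.4 116.8] [117.  108.1] 77.0
side board [107. 195.] [864.5  98.6] [190.7 191.6] 18.2
side board [222. 148.] [ 664.4 -149.7] [136.5 131.4] 76.4
side board [297. 112.] [ 510.7 -378.7] [132.  134.3] 0.5
(290, 265) [ 17  89 218]
(370, 255) [ 16  91 202]
(125, 145) [ 15  86 190]
(180, 208) [17 50 92]
(255, 200) [  6  10 123]
```

Emit:
{"name": "step_arm", "arguments": {"commands": [{"travel": [-0.039, -0.03, 0], "turn": [0, 0, -4]}, {"travel": [-0.078, -0.06, 0], "turn": [0, 0, -8]}, {"travel": [-0.117, -0.09, 0], "turn": [0, 0, -12]}, {"travel": [-0.156, -0.12, 0], "turn": [0, 0, -16]}, {"travel": [-0.195, -0.15, 0], "turn": [0, 0, -16]}]}}

```text
time: 0.65
position: [0.3272, 0.4241, 0.2364]
tool_rot: [-0.001, -3.142, 0.0]
ft_force: [0.8, -0.2, -1.1]
grip_width: 1.0
grip_force: 0.0
```

Emit:
{"name": "step_arm", "arguments": {"commands": [{"travel": [-0.029, -0.04, 0]}, {"travel": [-0.058, -0.08, 0]}, {"travel": [-0.087, -0.12, 0]}, {"travel": [-0.116, -0.16, 0]}, {"travel": [-0.145, -0.2, 0]}]}}

```text
$.commands[0]: bad value
```

Emit:
{"name": "step_arm", "arguments": {"commands": [{"travel": [-0.029, -0.04, -0.005]}, {"travel": [-0.058, -0.08, -0.01]}, {"travel": [-0.088, -0.124, -0.015]}, {"travel": [-0.088, -0.124, -0.015]}]}}

```text
$.commands[0]: bad value
```

```bash
python3 - <<'E'
from h import *
s=ctrl.get_state();im=ctrl.get_image('wrist');cv2.imwrite("pics/w1.png",im[:,:,::-1])
import json;json.dump({k:list(map(float,s[k])) for k in('position','tool_rot')},open('w1.json','w'))
print(s['time'],s['position'],s['tool_rot'],s['joint_positions']);c=cam('wrist',s)
for b in blobs(im,'steel',c,.01,200):print(*b)
E
```

```text
0.65 [0.32722943 0.42413213 0.2363711 ] [-1.48501803e-03 -3.14157377e+00  5.37815417e-05] [-0.99488499  0.07898484  0.03344438  1.73756602 -0.00271552  1.32512533
  0.60896666]
[228. 306.] [515.6 396.7] [42.7 58.1] 90.0
[304. 270.] [461.4 496.6] [17.6 97.4] 14.7
[226. 269.] [458.5 387.6] [184.1  35.6] 90.0
```

View pics/w1.png

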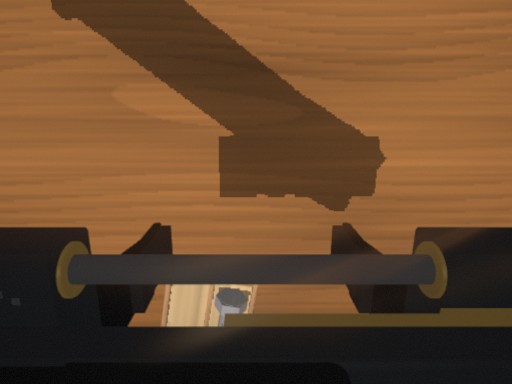

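The moves were refused because "turn" is required. The wrist view shows table, shadow and part of the long board (~(210,300)).

Emit:
{"name": "step_arm", "arguments": {"commands": [{"travel": [-0.029, -0.04, 0], "turn": [0, 0, 0]}, {"travel": [-0.058, -0.08, 0], "turn": [0, 0, 0]}, {"travel": [-0.087, -0.12, 0], "turn": [0, 0, 0]}, {"travel": [-0.116, -0.16, 0], "turn": [0, 0, 0]}, {"travel": [-0.145, -0.2, 0], "turn": [0, 0, 0]}]}}

```text
time: 1.2
position: [0.4715, 0.2241, 0.2366]
tool_rot: [0.004, 3.141, 0.001]
ft_force: [1.0, 0.3, 0.1]
grip_width: 1.001
grip_force: 0.0
```

Emit:
{"name": "step_arm", "arguments": {"commands": [{"travel": [-0.029, -0.04, -0.005], "turn": [0, 0, 0]}, {"travel": [-0.058, -0.08, -0.01], "turn": [0, 0, 0]}, {"travel": [-0.088, -0.124, -0.015], "turn": [0, 0, 0]}, {"travel": [-0.088, -0.124, -0.015], "turn": [0, 0, 0]}]}}

```text
time: 1.6
position: [0.5617, 0.0933, 0.2522]
tool_rot: [0.022, 3.139, -0.006]
ft_force: [-0.7, -0.3, -0.2]
grip_width: 0.997
grip_force: 0.0
```

```bash
python3 - <<'E'
from h import *
s=ctrl.get_state();im=ctrl.get_image('wrist');cv2.imwrite("pics/w2.png",im[:,:,::-1])
import json;json.dump({k:list(map(float,s[k])) for k in('position','tool_rot')},open('w2.json','w'))
print(s['time'],s['position'],s['tool_rot'],s['joint_positions']);c=cam('wrist',s)
for b in blobs(im,'steel',c,.01,200):print(*b)
E
```

```text
1.6 [0.56173578 0.09328647 0.25220895] [ 0.02193687  3.13857241 -0.00645217] [-0.57341938  0.14108709  0.39939746  1.64976231 -0.05126566  1.35985148
  1.38986199]
[ 91. 271.] [ 703.1 -127.2] [60.5 37.5] 89.4
[254. 268.] [704.9  97.8] [ 40.3 223.8] 1.0
[ 46. 214.] [ 620.7 -172.3] [44.2 37.9] 89.3
[255. 219.] [636.1 100.6] [42.  85.1] 87.5
[357. 121.] [511.  217.3] [41.5 41.9] 46.8
[ 81. 118.] [ 502.6 -108.8] [36.4 50.2] 3.4
[501. 149.] [547.  396.3] [ 32.9 121.2] 83.3
[265. 114.] [505.1 110. ] [79.1 42.2] 15.4
[171. 119.] [510.9   1.7] [120.6  42.2] 30.2
```

View pics/w2.png

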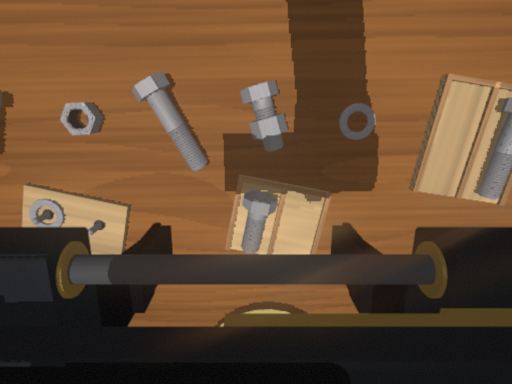

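The wrist view shows nut (81,118), long bolt head (152,86) to tip (200,165), finished set (265,114), washer (357,121), short board corners (239,177),(330,192), long board corners (447,74),(411,188), and washer board with bare pin (97,227).

```bash
python3 - <<'E'
from h import *
import json
s=json.load(open('w2.json'));c=cam('wrist',s);mm=lambda p,z:(cast(c,p,z)*1000).round(1)
print('washer',mm((357,121.5),.0035),'nut top',mm((81,118),.018))
a,b=mm([(152,87),(200,165)],.013);d=b-a;print('long',a,b,np.hypot(*d),np.degrees(np.arctan2(d[1],d[0])))
for n,p in(('L',[(447,74),(411,188)]),('S',[(239,177),(330,192)]),('W',[(26,185),(131,204),(97,227)])):print(n,mm(p,.012).tolist())
c=cam('scene')
print('Lscene',mm([(377,233),(348,266),(387,297),(414,256)],.012).tolist())
print('Sscene',mm([(269,232),(307,257),(285,285),(247,258)],.012).tolist())
a,b=mm([(194,160),(178,176)],.013);print('short',a,b)
E
```

```text
washer [[511.4 219.7]] nut top [[ 502.3 -104.6]]
long [469.1 -20.4] [560.1  29.5] 103.78347652685373 28.73823380095415
L [[459.7, 314.9], [592.6, 289.9]]
S [[575.9, 76.7], [596.5, 189.7]]
W [[582.8, -188.9], [609.1, -60.7], [639.6, -108.2]]
Lscene [[462.2, 333.0], [582.7, 294.3], [615.6, 401.2], [483.5, 434.3]]
Sscene [[584.8, 81.0], [605.5, 195.1], [695.5, 174.9], [674.4, 62.8]]
short [ 470.1 -214.7] [ 539.7 -225. ]
```

Emit:
{"name": "step_arm", "arguments": {"commands": [{"travel": [0.012, 0.03, 0.038], "turn": [0, 0, 0]}, {"travel": [0.024, 0.06, 0.076], "turn": [0, 0, 0]}, {"travel": [0.036, 0.09, 0.114], "turn": [0, 0, 0]}, {"travel": [0.048, 0.12, 0.152], "turn": [0, 0, 0]}, {"travel": [0.048, 0.12, 0.152], "turn": [0, 0, 0]}], "gripper": 0.75, "force": 20}}

```text
time: 2.15
position: [0.503, 0.2272, 0.0935]
tool_rot: [0.012, -3.13, 0.003]
ft_force: [-0.4, 0.1, -0.8]
grip_width: 0.762
grip_force: 0.0
```

```bash
cat >> h.py <<'E'
def look(name,z,lo=200,kind='steel'):
    s=ctrl.get_state();im=ctrl.get_image('wrist');cv2.imwrite(f"pics/{name}.png",im[:,:,::-1]);c=cam('wrist',s)
    R=Ro.from_rotvec(s['tool_rot']).as_matrix()
    print(round(s['time'],2),np.round(s['position'],4),'yaw tool x',np.degrees(np.arctan2(R[1,0],R[0,0])).round(2),'j7',s['joint_positions'][6].round(2),'tcp px',proj(c,s['position']).round())
    for b in blobs(im,kind,c,z,lo):print(*b)
    return s,im,c
E
python3 -c "
from h import *
look('w3',.004)"
```

```text
2.15 [0.503  0.2272 0.0935] yaw tool x -179.57 j7 1.17 tcp px [252. 253.]
[258. 269.] [558.6 237.7] [ 25.9 212.3] 0.5
[487. 213.] [509.9 409.7] [43.1 38.5] 80.7
[243. 212.] [510.5 220.3] [43.1 42. ] 1.3
[ 86. 194.] [500.6  99.5] [61.8 46.2] 15.5
```

View pics/w3.png

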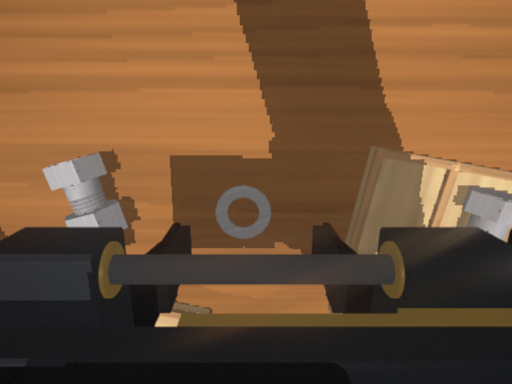

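The washer is at (243,212), measured (510.5, 220.3) mm, right under the commanded TCP.

Emit:
{"name": "step_arm", "arguments": {"commands": [{"travel": [0.001, 0, 0.03], "turn": [0, 0, 0]}, {"travel": [0.001, 0, 0.06], "turn": [0, 0, 0]}, {"travel": [0.001, 0, 0.075], "turn": [0, 0, 0]}, {"travel": [0.001, 0, 0.08], "turn": [0, 0, 0]}, {"travel": [0.001, 0, 0.08], "turn": [0, 0, 0]}]}}

```text
time: 2.7
position: [0.5102, 0.2216, 0.0199]
tool_rot: [0.004, 3.141, 0.0]
ft_force: [1.1, 0.2, -0.3]
grip_width: 0.747
grip_force: 0.0
```

Emit:
{"name": "step_arm", "arguments": {"commands": [{"travel": [0, 0, 0], "turn": [0, 0, 0]}, {"travel": [0, 0, 0], "turn": [0, 0, 0]}]}}

```text
time: 2.9
position: [0.511, 0.2221, 0.021]
tool_rot: [0.004, 3.139, 0.002]
ft_force: [0.3, -0.1, 0.6]
grip_width: 0.747
grip_force: 0.0
```

Emit:
{"name": "step_arm", "arguments": {"commands": [{"travel": [0, -0.001, 0.004], "turn": [0, 0, 0]}, {"travel": [0, -0.001, 0.006], "turn": [0, 0, 0]}, {"travel": [0, -0.001, 0.006], "turn": [0, 0, 0]}]}}

```text
time: 3.2
position: [0.5103, 0.2206, 0.0145]
tool_rot: [0.004, 3.141, 0.001]
ft_force: [-1.1, -0.7, 5.4]
grip_width: 0.751
grip_force: 2.9
```

Emit:
{"name": "step_arm", "arguments": {"commands": [{"travel": [0, 0, 0], "turn": [0, 0, 0]}, {"travel": [0, 0, 0], "turn": [0, 0, 0]}, {"travel": [0, 0, 0], "turn": [0, 0, 0]}, {"travel": [0, 0, 0], "turn": [0, 0, 0]}], "gripper": 0.4, "force": 20}}

```text
time: 3.6
position: [0.5108, 0.2205, 0.0145]
tool_rot: [0.005, 3.14, 0.001]
ft_force: [-0.1, -1.7, 5.4]
grip_width: 0.485
grip_force: 21.0
```

Emit:
{"name": "step_arm", "arguments": {"commands": [{"travel": [0, 0, -0.03], "turn": [0, 0, 0]}, {"travel": [0, 0, -0.07], "turn": [0, 0, 0]}, {"travel": [-0.02, -0.035, -0.095], "turn": [0, 0, 0]}, {"travel": [-0.04, -0.075, -0.095], "turn": [0, 0, 0]}, {"travel": [-0.06, -0.115, -0.095], "turn": [0, 0, 0]}]}}

```text
time: 4.1
position: [0.5707, 0.1049, 0.1098]
tool_rot: [0.001, 3.139, 0.002]
ft_force: [-0.2, -0.4, -1.5]
grip_width: 0.485
grip_force: 20.0
```

Emit:
{"name": "step_arm", "arguments": {"commands": [{"travel": [-0.024, -0.043, 0], "turn": [0, 0, 0]}, {"travel": [-0.048, -0.086, 0], "turn": [0, 0, 0]}, {"travel": [-0.072, -0.129, 0], "turn": [0, 0, 0]}, {"travel": [-0.096, -0.172, 0], "turn": [0, 0, 0]}, {"travel": [-0.12, -0.215, 0], "turn": [0, 0, 0]}]}}

```text
time: 4.6
position: [0.6896, -0.1113, 0.1081]
tool_rot: [-0.003, -3.141, -0.001]
ft_force: [0.0, -0.6, -0.5]
grip_width: 0.486
grip_force: 20.0
```

Emit:
{"name": "step_arm", "arguments": {"commands": [{"travel": [0, 0, 0], "turn": [0, 0, 0]}, {"travel": [0, 0, 0], "turn": [0, 0, 0]}, {"travel": [0, 0, 0], "turn": [0, 0, 0]}]}}

```text
time: 4.9
position: [0.6887, -0.1081, 0.1079]
tool_rot: [-0.002, -3.141, -0.002]
ft_force: [-0.9, 0.2, -0.8]
grip_width: 0.484
grip_force: 20.0
```

```bash
python3 -c "
from h import *
look('w4',.014)"
```

```text
4.9 [ 0.6887 -0.1081  0.1079] yaw tool x 179.93 j7 1.85 tcp px [252. 253.]
[298. 278.] [759.3 -70.9] [12.8 76.1] 12.7
[ 19. 270.] [ 749.1 -302.3] [11.5 23.9] 89.8
[231. 246.] [ 730.7 -120.5] [77.8 91. ] 57.9
[152. 197.] [ 686.  -185.9] [42.2 42.8] 42.3
[507. 161.] [658.2  83.3] [28.8 10.5] 11.9
[253. 133.] [ 637.3 -107.7] [11.9 12.4] 89.9
[165. 112.] [ 622.6 -170.7] [43.  41.7] 89.9
[444.  12.] [558.7  22.1] [31.9 18.9] 90.0
```

View pics/w4.png

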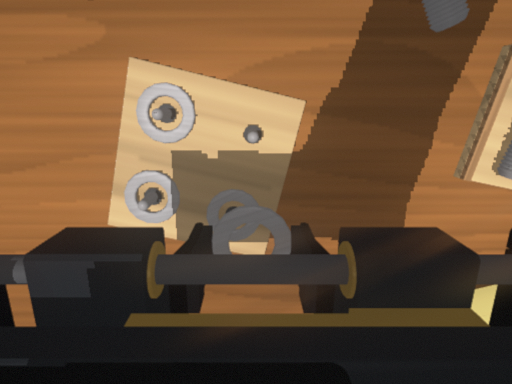

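The bare pin is at (253,133), the neighbour washers at (165,112) and (152,197), and the carried washer hangs level at (252,243). The target is (638,-107) mm.

Emit:
{"name": "step_arm", "arguments": {"commands": [{"travel": [0.025, 0.001, 0], "turn": [0, 0, 0]}, {"travel": [0.0505, 0.001, 0], "turn": [0, 0, 0]}, {"travel": [0.0505, 0.001, 0.02], "turn": [0, 0, 0]}, {"travel": [0.0505, 0.001, 0.04], "turn": [0, 0, 0]}, {"travel": [0.0505, 0.001, 0.05], "turn": [0, 0, 0]}]}}

```text
time: 5.45
position: [0.6374, -0.1061, 0.0573]
tool_rot: [0.001, -3.14, -0.003]
ft_force: [0.4, 0.3, -1.7]
grip_width: 0.483
grip_force: 20.0
```

Emit:
{"name": "step_arm", "arguments": {"commands": [{"travel": [0, 0, 0.015], "turn": [0, 0, 0]}, {"travel": [0, 0, 0.025], "turn": [0, 0, 0]}, {"travel": [0, 0, 0.03], "turn": [0, 0, 0]}, {"travel": [0, 0, 0.03], "turn": [0, 0, 0]}]}}

```text
time: 5.85
position: [0.6381, -0.1086, 0.0277]
tool_rot: [-0.004, -3.14, -0.0]
ft_force: [-0.3, 0.1, -0.4]
grip_width: 0.485
grip_force: 20.0
```

Emit:
{"name": "step_arm", "arguments": {"commands": [{"travel": [0, 0.001, 0.003], "turn": [0, 0, 0]}, {"travel": [0, 0.001, 0.0035], "turn": [0, 0, 0]}, {"travel": [0, 0.001, 0.0035], "turn": [0, 0, 0]}]}}

```text
time: 6.15
position: [0.6388, -0.1078, 0.0254]
tool_rot: [0.004, 3.141, 0.0]
ft_force: [-0.3, 0.9, -0.4]
grip_width: 0.487
grip_force: 20.0
```

Emit:
{"name": "step_arm", "arguments": {"commands": [{"travel": [0, 0, 0], "turn": [0, 0, 0]}, {"travel": [0, 0, 0], "turn": [0, 0, 0]}, {"travel": [0, 0, 0], "turn": [0, 0, 0]}], "gripper": 0.54}}

```text
time: 6.45
position: [0.6387, -0.1078, 0.0253]
tool_rot: [0.004, 3.141, 0.0]
ft_force: [0.7, 0.5, -0.6]
grip_width: 0.539
grip_force: 0.0
```

Emit:
{"name": "step_arm", "arguments": {"commands": [{"travel": [0, 0, -0.02], "turn": [0, 0, 0]}, {"travel": [0, 0, -0.06], "turn": [0, 0, 0]}, {"travel": [0, 0, -0.1], "turn": [0, 0, 0]}, {"travel": [0, 0, -0.1], "turn": [0, 0, 0]}]}}

```text
time: 6.85
position: [0.6426, -0.1089, 0.132]
tool_rot: [0.004, 3.13, -0.001]
ft_force: [0.4, -0.0, -0.4]
grip_width: 0.54
grip_force: 0.0
```

```bash
python3 -c "
from h import *
look('w5',.014)"
```

```text
6.85 [ 0.6426 -0.1089  0.132 ] yaw tool x 179.84 j7 1.84 tcp px [252. 253.]
[500. 270.] [718.9 118.6] [29.1 22.4] 6.7
[240. 265.] [ 705.3 -107. ] [188.6  52.9] 89.9
[167. 225.] [ 674.2 -183.9] [36.5 21.6] 63.4
[253. 185.] [ 638.6 -108.3] [43.  41.8] 1.1
[177. 166.] [ 622.1 -170.9] [42.7 41.6] 89.9
[496. 180.] [635.3  99.5] [33.7 81.7] 83.2
[409.  45.] [529.1  11.1] [81.2 26.4] 26.9
[252.  17.] [ 510.6 -108.8] [41.8 24.7] 89.8
[96. 31.] [ 519.8 -225.5] [25.6 48.1] 80.4
```

View pics/w5.png

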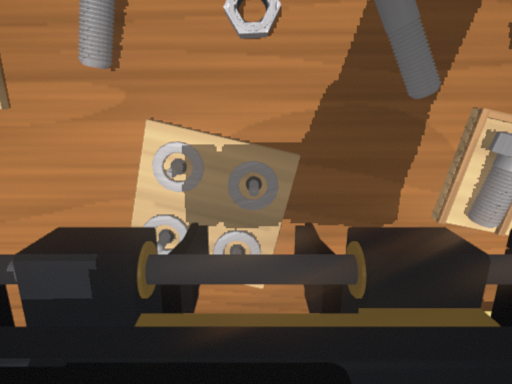

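The washer lies flat over its pin at (253,185). Next is the nut, at (252,17).

Emit:
{"name": "step_arm", "arguments": {"commands": [{"travel": [0.035, 0, 0.005], "turn": [0, 0, 7.5]}, {"travel": [0.07, 0, 0.01], "turn": [0, 0, 15]}, {"travel": [0.105, 0, 0.02], "turn": [0, 0, 22.5]}, {"travel": [0.136, 0.001, 0.025], "turn": [0, 0, 30]}, {"travel": [0.136, 0.001, 0.025], "turn": [0, 0, 30]}], "gripper": 0.7, "force": 25}}

```text
time: 7.4
position: [0.4966, -0.106, 0.0973]
tool_rot: [-0.82, -3.025, -0.001]
ft_force: [0.1, 0.1, -0.5]
grip_width: 0.695
grip_force: 0.0
```

Emit:
{"name": "step_arm", "arguments": {"commands": [{"travel": [0, 0, 0], "turn": [0, 0, 0]}, {"travel": [0, 0, 0], "turn": [0, 0, 0]}]}}

```text
time: 7.6
position: [0.5036, -0.1062, 0.1002]
tool_rot: [0.814, 3.033, -0.0]
ft_force: [-0.1, 0.1, -0.6]
grip_width: 0.698
grip_force: 0.0
```

```bash
python3 -c "
from h import *
look('w6',.02)"
```

```text
7.6 [ 0.5036 -0.1062  0.1002] yaw tool x 149.94 j7 1.29 tcp px [251. 253.]
[248. 269.] [ 550.1 -131.2] [205.5  25.4] 59.6
[248. 202.] [ 500.6 -107.3] [35.5 44. ] 60.9
[380. 135.] [5.112e+02 5.000e-01] [118.7  40.9] 27.4
[501.  36.] [487.9  94.7] [46.1 26.3] 15.5
```

View pics/w6.png

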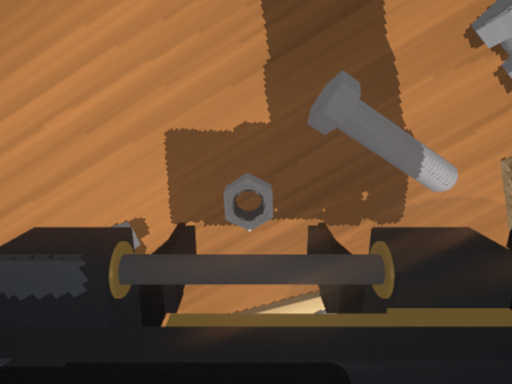

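The nut at (248,202) has its flats facing the fingers.

Emit:
{"name": "step_arm", "arguments": {"commands": [{"travel": [0.0015, -0.002, 0.03], "turn": [0, 0, 0]}, {"travel": [0.0015, -0.002, 0.06], "turn": [0, 0, 0]}, {"travel": [0.0015, -0.002, 0.075], "turn": [0, 0, 0]}, {"travel": [0.0015, -0.002, 0.082], "turn": [0, 0, 0]}, {"travel": [0.0015, -0.002, 0.083], "turn": [0, 0, 0]}]}}

```text
time: 8.15
position: [0.5004, -0.1075, 0.0164]
tool_rot: [-0.816, -3.033, 0.001]
ft_force: [-0.4, 0.2, 1.3]
grip_width: 0.699
grip_force: 0.0
```

Emit:
{"name": "step_arm", "arguments": {"commands": [{"travel": [0, 0, 0], "turn": [0, 0, 0]}, {"travel": [0, 0, 0], "turn": [0, 0, 0]}, {"travel": [0, 0, 0], "turn": [0, 0, 0]}, {"travel": [0, 0, 0], "turn": [0, 0, 0]}, {"travel": [0, 0, 0], "turn": [0, 0, 0]}], "gripper": 0.3, "force": 25}}

```text
time: 8.65
position: [0.5008, -0.1073, 0.0177]
tool_rot: [0.817, 3.032, 0.001]
ft_force: [-0.6, 0.1, 2.5]
grip_width: 0.416
grip_force: 24.8
```

Emit:
{"name": "step_arm", "arguments": {"commands": [{"travel": [0, 0, -0.03], "turn": [0, 0, 0]}, {"travel": [0, 0, -0.07], "turn": [0, 0, 0]}, {"travel": [-0.022, -0.035, -0.095], "turn": [0, 0, 0]}, {"travel": [-0.045, -0.072, -0.095], "turn": [0, 0, 0]}, {"travel": [-0.068, -0.109, -0.095], "turn": [0, 0, 0]}]}}

```text
time: 9.15
position: [0.5052, -0.2368, 0.1135]
tool_rot: [0.813, 3.031, 0.002]
ft_force: [0.7, -0.6, -1.5]
grip_width: 0.41
grip_force: 24.8
```

Emit:
{"name": "step_arm", "arguments": {"commands": [{"travel": [-0.022, -0.036, 0], "turn": [0, 0, 0]}, {"travel": [-0.044, -0.072, 0], "turn": [0, 0, 0]}, {"travel": [-0.066, -0.107, 0], "turn": [0, 0, 0]}, {"travel": [-0.088, -0.142, 0], "turn": [0, 0, 0]}, {"travel": [-0.11, -0.178, 0], "turn": [0, 0, 0]}]}}

```text
time: 9.65
position: [0.5101, -0.4459, 0.1116]
tool_rot: [-0.816, -3.033, -0.001]
ft_force: [0.9, 0.1, 0.5]
grip_width: 0.412
grip_force: 24.8
```

Emit:
{"name": "step_arm", "arguments": {"commands": [{"travel": [0, 0, 0], "turn": [0, 0, 0]}, {"travel": [0, 0, 0], "turn": [0, 0, 0]}, {"travel": [0, 0, 0], "turn": [0, 0, 0]}]}}

```text
time: 9.95
position: [0.5104, -0.4434, 0.1115]
tool_rot: [-0.815, -3.033, -0.003]
ft_force: [0.3, 0.3, -0.9]
grip_width: 0.413
grip_force: 24.8
```

```bash
python3 -c "
from h import *
look('w7',.029,100)"
```

```text
9.95 [ 0.5104 -0.4434  0.1115] yaw tool x 149.92 j7 1.97 tcp px [251. 253.]
[ 26. 268.] [ 466.7 -625.3] [21.2 22. ] 58.6
[486. 264.] [ 643.6 -308.5] [18.6 39.9] 1.8
[255. 262.] [ 547.4 -459.6] [132.6  71.2] 45.8
[306. 215.] [ 538.5 -409.3] [41.6 35.4] 23.5
[384. 173.] [ 538.7 -348.8] [42.8 40.9] 40.2
[264. 142.] [ 474.9 -412.7] [10.7 11.3] 60.2
[345.  95.] [ 475.1 -348.6] [44.1 35.9] 55.5
[504.  43.] [ 500.7 -248.4] [15.7 64.5] 71.9
[62. 31.] [ 353.2 -492.8] [87.4 49.5] 60.0
```

View pics/w7.png

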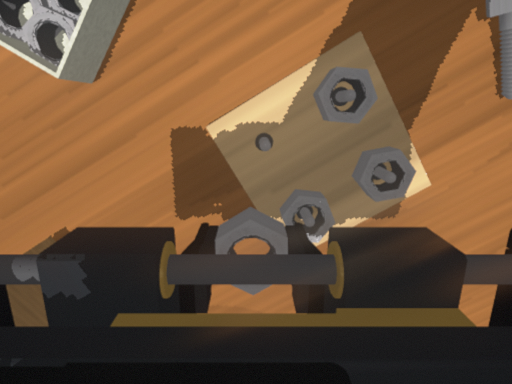

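The bare pin is at (264,142), neighbour nuts at (345,95), (384,173), (306,215); the held nut is level.

Emit:
{"name": "step_arm", "arguments": {"commands": [{"travel": [0.023, 0.004, 0], "turn": [0, 0, 0]}, {"travel": [0.046, 0.008, 0], "turn": [0, 0, 0]}, {"travel": [0.046, 0.008, 0.02], "turn": [0, 0, 0]}, {"travel": [0.046, 0.008, 0.04], "turn": [0, 0, 0]}, {"travel": [0.046, 0.008, 0.045], "turn": [0, 0, 0]}]}}

```text
time: 10.5
position: [0.4742, -0.4117, 0.0652]
tool_rot: [-0.812, -3.032, -0.004]
ft_force: [0.3, 0.7, 0.1]
grip_width: 0.415
grip_force: 24.8
```

Emit:
{"name": "step_arm", "arguments": {"commands": [{"travel": [0, 0, 0.015], "turn": [0, 0, 0]}, {"travel": [0, 0, 0.03], "turn": [0, 0, 0]}, {"travel": [0, 0, 0.037], "turn": [0, 0, 0]}, {"travel": [0, 0, 0.037], "turn": [0, 0, 0]}, {"travel": [0, 0, 0.037], "turn": [0, 0, 0]}]}}

```text
time: 11.0
position: [0.4743, -0.4152, 0.0301]
tool_rot: [0.817, 3.033, -0.0]
ft_force: [-0.3, -0.4, -1.0]
grip_width: 0.413
grip_force: 24.8
```

Emit:
{"name": "step_arm", "arguments": {"commands": [{"travel": [0, 0.001, 0.002], "turn": [0, 0, 0]}, {"travel": [0, 0.001, 0.003], "turn": [0, 0, 0]}, {"travel": [0, 0.001, 0.003], "turn": [0, 0, 0]}]}}

```text
time: 11.3
position: [0.475, -0.414, 0.0272]
tool_rot: [0.817, 3.033, 0.0]
ft_force: [0.2, 0.1, -0.2]
grip_width: 0.414
grip_force: 24.8
```

Emit:
{"name": "step_arm", "arguments": {"commands": [{"travel": [0, 0, 0], "turn": [0, 0, 0]}, {"travel": [0, 0, 0], "turn": [0, 0, 0]}, {"travel": [0, 0, 0], "turn": [0, 0, 0]}], "gripper": 0.48}}

```text
time: 11.6
position: [0.4749, -0.4142, 0.0273]
tool_rot: [0.817, 3.033, -0.0]
ft_force: [-0.6, -0.5, -0.3]
grip_width: 0.47
grip_force: 0.0
```

Emit:
{"name": "step_arm", "arguments": {"commands": [{"travel": [0, 0, -0.02], "turn": [0, 0, 0]}, {"travel": [0, 0, -0.06], "turn": [0, 0, 0]}, {"travel": [0, 0, -0.1], "turn": [0, 0, 0]}, {"travel": [0, 0, -0.1], "turn": [0, 0, 0]}]}}

```text
time: 12.0
position: [0.4773, -0.4172, 0.1334]
tool_rot: [0.815, 3.024, -0.006]
ft_force: [1.0, -0.1, 0.9]
grip_width: 0.475
grip_force: 0.0
```

```bash
python3 -c "
from h import *
look('w8',.029,100)"
```

```text
12.0 [ 0.4773 -0.4172  0.1334] yaw tool x 149.83 j7 1.94 tcp px [251. 253.]
[ 19. 269.] [ 433.2 -628.3] [15.9 24.3] 59.2
[490. 270.] [ 641.  -268.9] [27.3 26.9] 61.5
[247. 267.] [ 524.6 -444.3] [166.5  53.5] 59.4
[360. 212.] [ 533.5 -344.6] [43.8 32.7] 57.9
[253. 190.] [ 474.9 -414.4] [35.7 43.7] 61.0
[327. 148.] [ 474.7 -348. ] [43.6 36.7] 55.6
[482.  92.] [ 500.9 -231.2] [42.7 75. ] 72.3
[52. 60.] [ 323.  -493.9] [97.8 79.5] 28.6
```

View pics/w8.png

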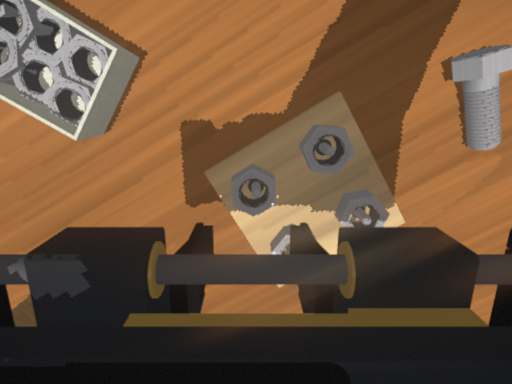

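The nut lies over its pin at (253,190). The short bolt is at (483,100), head up, tip down.

Emit:
{"name": "step_arm", "arguments": {"commands": [{"travel": [0.0175, 0.045, 0], "turn": [0, 0, -5]}, {"travel": [0.035, 0.09, 0], "turn": [0, 0, -10]}, {"travel": [0.0525, 0.135, 0.005], "turn": [0, 0, -15]}, {"travel": [0.07, 0.181, 0.012], "turn": [0, 0, -20]}, {"travel": [0.07, 0.181, 0.012], "turn": [0, 0, -20]}], "gripper": 0.6}}

```text
time: 12.55
position: [0.506, -0.2127, 0.1126]
tool_rot: [-0.257, -3.128, -0.01]
ft_force: [0.4, 0.2, 0.0]
grip_width: 0.601
grip_force: 0.0
```

Emit:
{"name": "step_arm", "arguments": {"commands": [{"travel": [0, 0, 0], "turn": [0, 0, 0]}, {"travel": [0, 0, 0], "turn": [0, 0, 0]}]}}

```text
time: 12.75
position: [0.5045, -0.2237, 0.1147]
tool_rot: [-0.281, -3.128, 0.001]
ft_force: [-0.4, -0.0, 0.1]
grip_width: 0.601
grip_force: 0.0
```

```bash
python3 -c "
from h import *
look('w9',.013,100)"
```

```text
12.75 [ 0.5045 -0.2237  0.1147] yaw tool x 169.74 j7 1.89 tcp px [252. 253.]
[506. 270.] [605.3 -20.9] [11. 25.] 86.4
[251. 269.] [ 567.1 -235.5] [200.   27.5] 79.8
[ 16. 208.] [ 481.8 -411.2] [32.5 49.4] 68.2
[ 90. 192.] [ 476.9 -350.8] [38.9 52.8] 25.4
[254. 191.] [ 506.2 -222. ] [42.1 80.8] 78.7
[502. 114.] [476.4 -31.3] [42.2 21.9] 1.7
```

View pics/w9.png

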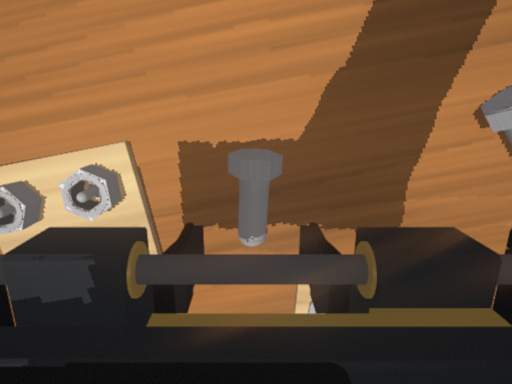

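The short bolt is upright between the fingers: head (255,163), tip (252,243); alignment is within about 1°.

```bash
python3 -c "
from h import *
c=cam('wrist');p=lambda a,z:(cast(c,a,z)*1000).round(1)
print('tip bottom/mid',p((252,244),.004),p((252,241),.012),'head top outer',p((255,150),.036),'head side',p((229,160),.018),p((282,160),.018),'shank top at tip/head',p((253,236),.022),p((255,183),.026))"
```

```text
tip bottom/mid [[ 548.7 -232. ]] [[ 542.5 -230.8]] head top outer [[ 464.5 -214.6]] head side [[ 470.9 -235.8]] [[ 478.1 -195.9]] shank top at tip/head [[ 534.  -228.5]] [[ 490.3 -219.1]]
```

Emit:
{"name": "step_arm", "arguments": {"commands": [{"travel": [0.0055, 0.001, 0.035], "turn": [0, 0, 1]}, {"travel": [0.0055, 0.001, 0.07], "turn": [0, 0, 1]}, {"travel": [0.0055, 0.001, 0.088], "turn": [0, 0, 1]}, {"travel": [0.0055, 0.001, 0.094], "turn": [0, 0, 1]}, {"travel": [0.0055, 0.001, 0.094], "turn": [0, 0, 1]}]}}

```text
time: 13.3
position: [0.4991, -0.2218, 0.0205]
tool_rot: [-0.309, -3.125, 0.001]
ft_force: [0.1, 0.3, 1.2]
grip_width: 0.606
grip_force: 0.0
```

Emit:
{"name": "step_arm", "arguments": {"commands": [{"travel": [0, 0, 0], "turn": [0, 0, 0]}, {"travel": [0, 0, 0], "turn": [0, 0, 0]}, {"travel": [0, 0, 0], "turn": [0, 0, 0]}, {"travel": [0, 0, 0], "turn": [0, 0, 0]}, {"travel": [0, 0, 0], "turn": [0, 0, 0]}], "gripper": 0.15, "force": 40}}

```text
time: 13.8
position: [0.5004, -0.2206, 0.0216]
tool_rot: [0.305, 3.126, -0.0]
ft_force: [-0.1, -0.3, 1.7]
grip_width: 0.267
grip_force: 40.0
```

Emit:
{"name": "step_arm", "arguments": {"commands": [{"travel": [0, 0, -0.03], "turn": [0, 0, 0]}, {"travel": [0, 0, -0.07], "turn": [0, 0, 0]}, {"travel": [-0.012, 0.034, -0.1], "turn": [0, 0, 0]}, {"travel": [-0.026, 0.076, -0.1], "turn": [0, 0, 0]}, {"travel": [-0.04, 0.118, -0.1], "turn": [0, 0, 0]}]}}

```text
time: 14.3
position: [0.5627, -0.1114, 0.1221]
tool_rot: [0.307, 3.125, 0.001]
ft_force: [0.6, 0.8, -3.2]
grip_width: 0.263
grip_force: 40.0
```

Emit:
{"name": "step_arm", "arguments": {"commands": [{"travel": [-0.015, 0.045, 0], "turn": [0, 0, 0]}, {"travel": [-0.03, 0.09, 0], "turn": [0, 0, 0]}, {"travel": [-0.045, 0.135, 0], "turn": [0, 0, 0]}, {"travel": [-0.06, 0.18, 0], "turn": [0, 0, 0]}, {"travel": [-0.075, 0.225, 0], "turn": [0, 0, 0]}]}}

```text
time: 14.8
position: [0.6788, 0.0958, 0.1199]
tool_rot: [-0.304, -3.125, 0.001]
ft_force: [1.3, -1.3, -2.5]
grip_width: 0.263
grip_force: 40.0
```

Emit:
{"name": "step_arm", "arguments": {"commands": [{"travel": [-0.01, 0.025, 0], "turn": [0, 0, 0]}, {"travel": [-0.02, 0.051, 0], "turn": [0, 0, 0]}, {"travel": [-0.02, 0.051, 0], "turn": [0, 0, 0]}, {"travel": [-0.02, 0.051, 0], "turn": [0, 0, 0]}]}}

```text
time: 15.2
position: [0.7075, 0.1409, 0.1193]
tool_rot: [-0.302, -3.124, 0.002]
ft_force: [1.1, -1.1, -4.5]
grip_width: 0.266
grip_force: 40.0
```

```bash
python3 -c "
from h import *
look('w10',.014,100)"
```

```text
15.2 [0.7075 0.1409 0.1193] yaw tool x 168.96 j7 1.29 tcp px [252. 253.]
[252. 298.] [800.1 121.9] [50.6 31.3] 80.3
[299. 278.] [787.8 166.6] [21.1 10.7] 79.1
[473. 265.] [805.7 317.2] [23.4 64. ] 2.5
[ 36. 267.] [736.8 -54.7] [51.7 27. ] 79.0
[237. 240.] [738.  127.7] [ 71.9 100.6] 64.1
[171. 106.] [633.4  92.8] [43.7 80.3] 79.0
[43. 17.] [548.2  21.9] [44.3 24. ] 29.6
```

View pics/w10.png

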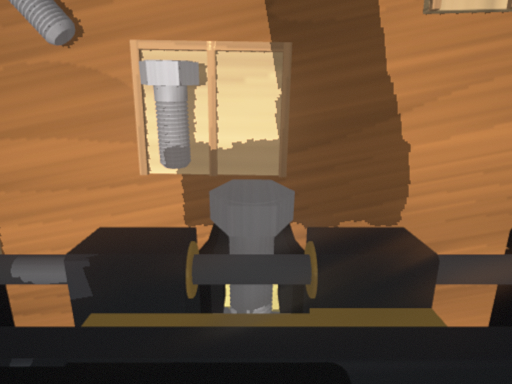

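The short board is in full view: corners (131,41),(291,44),(141,175),(287,177), empty lane on the right; the held bolt's head is at (252,205).

```bash
python3 -c "
from h import *
c=cam('wrist');p=lambda a,z:(cast(c,a,z)*1000).round(1)
a=p([(131,41),(291,44),(141,175),(287,177)],.014);print(a.tolist())
o=(a[0]+a[1])/2;e=(a[2]+a[3])/2;d=(e-o)/np.linalg.norm(e-o);n=np.array([-d[1],d[0]])
print('origin',o,'len',np.linalg.norm(e-o),'wid',np.linalg.norm(a[1]-a[0]),'yaw',np.degrees(np.arctan2(d[1],d[0])))
print('target',o+53.5*d+28*n)
s=ctrl.get_state();h=p((252,181),.134)[0];print('head outer top',h,'dist to tcp',(s['position'][:2]*1000-h)@d)"
```

```text
[[576.4, 75.8], [600.8, 189.1], [673.2, 55.1], [697.4, 170.0]]
origin [588.6  132.45] len 98.7263895825225 wid 115.89758409906567 yaw -11.628618465746175
target [646.64577706 149.09144721]
head outer top [668.2 147.1] dist to tcp 40.17593863742358
```

Emit:
{"name": "step_arm", "arguments": {"commands": [{"travel": [0.03, -0.0015, 0], "turn": [0, 0, 0]}, {"travel": [0.061, -0.003, 0], "turn": [0, 0, 0]}, {"travel": [0.061, -0.003, 0.03], "turn": [0, 0, 0]}, {"travel": [0.061, -0.003, 0.055], "turn": [0, 0, 0]}, {"travel": [0.061, -0.003, 0.065], "turn": [0, 0, 0]}]}}

```text
time: 15.75
position: [0.6455, 0.1469, 0.0535]
tool_rot: [-0.308, -3.122, 0.003]
ft_force: [-0.5, 0.1, -4.2]
grip_width: 0.267
grip_force: 40.0
```

Emit:
{"name": "step_arm", "arguments": {"commands": [{"travel": [0, 0, 0.01], "turn": [0, 0, 0]}, {"travel": [0, 0, 0.018], "turn": [0, 0, 0]}, {"travel": [0, 0, 0.018], "turn": [0, 0, 0]}, {"travel": [0, 0, 0.018], "turn": [0, 0, 0]}]}}

```text
time: 16.15
position: [0.6487, 0.1488, 0.0386]
tool_rot: [0.305, 3.126, 0.0]
ft_force: [-0.0, 0.9, -3.7]
grip_width: 0.265
grip_force: 40.0
```

Emit:
{"name": "step_arm", "arguments": {"commands": [{"travel": [0.001, 0, 0.004], "turn": [0, 0, 0]}, {"travel": [0.001, 0, 0.007], "turn": [0, 0, 0]}, {"travel": [0.001, 0, 0.0075], "turn": [0, 0, 0]}, {"travel": [0.001, 0, 0.0075], "turn": [0, 0, 0]}]}}

```text
time: 16.55
position: [0.6472, 0.1493, 0.0308]
tool_rot: [0.305, 3.127, 0.0]
ft_force: [-0.3, 0.4, -2.4]
grip_width: 0.264
grip_force: 40.0
```

Touching down lightly; release and lift.

Emit:
{"name": "step_arm", "arguments": {"commands": [{"travel": [0, 0, 0.0005], "turn": [0, 0, 0]}, {"travel": [0, 0, 0.0005], "turn": [0, 0, 0]}, {"travel": [0, 0, 0.0005], "turn": [0, 0, 0]}, {"travel": [0, 0, 0.0005], "turn": [0, 0, 0]}], "gripper": 0.36}}

```text
time: 16.95
position: [0.6475, 0.1491, 0.0305]
tool_rot: [0.305, 3.126, 0.001]
ft_force: [-1.0, -0.1, -0.5]
grip_width: 0.357
grip_force: 0.0
```

Emit:
{"name": "step_arm", "arguments": {"commands": [{"travel": [0, 0, -0.02], "turn": [0, 0, 0]}, {"travel": [0, 0, -0.06], "turn": [0, 0, 0]}, {"travel": [0, 0, -0.1], "turn": [0, 0, 0]}, {"travel": [-0.02, 0, -0.11], "turn": [0, 0, 0]}, {"travel": [-0.02, 0, -0.11], "turn": [0, 0, 0]}]}}

```text
time: 17.45
position: [0.6701, 0.1445, 0.1435]
tool_rot: [0.306, 3.12, 0.002]
ft_force: [0.3, -1.0, -1.0]
grip_width: 0.362
grip_force: 0.0
```

```bash
python3 -c "
from h import *
look('w11',.022,100)"
```

```text
17.45 [0.6701 0.1445 0.1435] yaw tool x 168.79 j7 1.26 tcp px [252. 253.]
[481. 266.] [781.5 339.1] [20.7 54.8] 12.9
[ 20. 267.] [704.4 -75.9] [43.6 29.9] 78.7
[252. 269.] [744.3 129.6] [140.5  29.9] 78.7
[251. 162.] [652.7 147.7] [41.6 79.4] 78.8
[184. 152.] [633.9  94.8] [42.3 79. ] 78.8
[173.  16.] [529.2 110.5] [43.9 28.6] 78.8
[47. 46.] [528.2  14. ] [88.7 24.1] 29.7
```

View pics/w11.png

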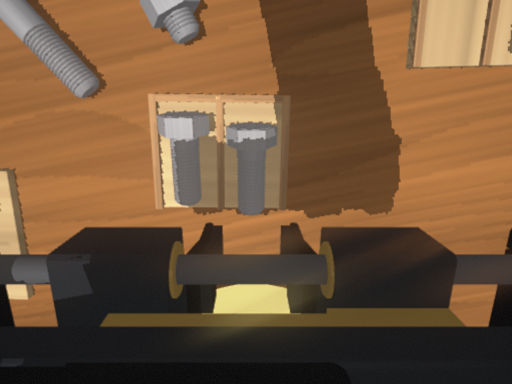

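The short bolt (251,162) lies in its lane next to its neighbour (184,152), about 8 mm too far along. I'll regrasp it and nudge it toward the head end.

Emit:
{"name": "step_arm", "arguments": {"commands": [{"travel": [0.02, 0, 0.03], "turn": [0, 0, 0]}, {"travel": [0.02, 0, 0.07], "turn": [0, 0, 0]}, {"travel": [0.02, 0, 0.1], "turn": [0, 0, 0]}, {"travel": [0.02, 0, 0.1095], "turn": [0, 0, 0]}, {"travel": [0.02, 0, 0.1095], "turn": [0, 0, 0]}]}}

```text
time: 18.0
position: [0.6448, 0.1492, 0.029]
tool_rot: [-0.304, -3.122, 0.002]
ft_force: [0.6, 0.5, 0.6]
grip_width: 0.36
grip_force: 0.0
```

Emit:
{"name": "step_arm", "arguments": {"commands": [{"travel": [0, 0, 0], "turn": [0, 0, 0]}, {"travel": [0, 0, 0], "turn": [0, 0, 0]}, {"travel": [0, 0, 0], "turn": [0, 0, 0]}], "gripper": 0.15, "force": 30}}

```text
time: 18.3
position: [0.6468, 0.1491, 0.0305]
tool_rot: [-0.305, -3.126, 0.0]
ft_force: [-1.1, -0.3, -0.6]
grip_width: 0.267
grip_force: 30.0
```

Emit:
{"name": "step_arm", "arguments": {"commands": [{"travel": [0, 0, -0.003], "turn": [0, 0, 0]}, {"travel": [0.004, 0, -0.003], "turn": [0, 0, 0]}, {"travel": [0.007, 0, -0.003], "turn": [0, 0, 0]}, {"travel": [0.007, 0, 0], "turn": [0, 0, 0]}, {"travel": [0.007, 0, 0], "turn": [0, 0, 0]}]}}

```text
time: 18.8
position: [0.6399, 0.1508, 0.0305]
tool_rot: [-0.305, -3.126, -0.001]
ft_force: [0.5, -0.5, -3.3]
grip_width: 0.267
grip_force: 30.0
```

Emit:
{"name": "step_arm", "arguments": {"commands": [{"travel": [0, 0, 0], "turn": [0, 0, 0]}, {"travel": [0, 0, 0], "turn": [0, 0, 0]}, {"travel": [0, 0, 0], "turn": [0, 0, 0]}], "gripper": 0.36}}

```text
time: 19.1
position: [0.6409, 0.1504, 0.0311]
tool_rot: [0.305, 3.125, 0.001]
ft_force: [-0.3, -0.3, 0.3]
grip_width: 0.354
grip_force: 0.0
```

Emit:
{"name": "step_arm", "arguments": {"commands": [{"travel": [0, 0, -0.02], "turn": [0, 0, 0]}, {"travel": [0, 0, -0.06], "turn": [0, 0, 0]}, {"travel": [0, 0, -0.1], "turn": [0, 0, 0]}, {"travel": [-0.02, 0, -0.11], "turn": [0, 0, 0]}, {"travel": [-0.02, 0, -0.11], "turn": [0, 0, 0]}]}}

```text
time: 19.6
position: [0.6634, 0.1458, 0.1442]
tool_rot: [0.306, 3.119, 0.003]
ft_force: [-0.1, -0.2, -0.2]
grip_width: 0.359
grip_force: 0.0
```

```bash
python3 -c "
from h import *
look('w12',.022,100)"
```

```text
19.6 [0.6634 0.1458 0.1442] yaw tool x 168.78 j7 1.26 tcp px [252. 253.]
[481. 266.] [775.7 341. ] [22.4 54.9] 12.1
[ 24. 267.] [697.8 -73.9] [43.  28.9] 78.7
[251. 270.] [738.1 130.9] [140.8  30. ] 78.7
[251. 162.] [646.2 148.7] [41.9 79.8] 77.6
[185. 160.] [633.3  93.7] [42.1 79.8] 76.8
[173.  21.] [526.  111.3] [44.4 35.8] 78.8
[46. 52.] [525.7  12.3] [93.5 24.4] 29.1
```

Emit:
{"name": "step_arm", "arguments": {"commands": [{"travel": [0.025, -0.035, 0], "turn": [0, 0, -7.8]}, {"travel": [0.05, -0.07, 0], "turn": [0, 0, -15.6]}, {"travel": [0.075, -0.105, 0.01], "turn": [0, 0, -23.4]}, {"travel": [0.1, -0.14, 0.02], "turn": [0, 0, -31.2]}, {"travel": [0.123, -0.172, 0.025], "turn": [0, 0, -39]}], "gripper": 0.6}}

```text
time: 20.15
position: [0.5021, 0.0005, 0.1131]
tool_rot: [0.764, -3.043, -0.001]
ft_force: [0.4, -0.5, 0.2]
grip_width: 0.588
grip_force: 0.0
```

Emit:
{"name": "step_arm", "arguments": {"commands": [{"travel": [0, 0, 0], "turn": [0, 0, 0]}, {"travel": [0, 0, 0], "turn": [0, 0, 0]}, {"travel": [0, 0, 0], "turn": [0, 0, 0]}]}}

```text
time: 20.45
position: [0.5061, 0.0027, 0.1153]
tool_rot: [0.757, -3.049, -0.001]
ft_force: [-0.2, 0.1, 0.6]
grip_width: 0.599
grip_force: 0.0
```

```bash
python3 -c "
from h import *
look('w13',.013,100)"
```

```text
20.45 [0.5061 0.0027 0.1153] yaw tool x -152.11 j7 2.05 tcp px [252. 254.]
[506. 270.] [460.  226.2] [26.1 11.4] 30.5
[349. 250.] [508.3  95.7] [ 9.2 11.1] 27.9
[  4. 220.] [ 618.6 -167.1] [13.   8.9] 16.3
[376. 219.] [472.2 101.4] [20.8 42.8] 30.6
[ 12. 223.] [ 618.  -160.1] [43.5 22.7] 16.3
[252. 241.] [518.5   5.5] [131.5 190.7] 27.4
```

View pics/w13.png

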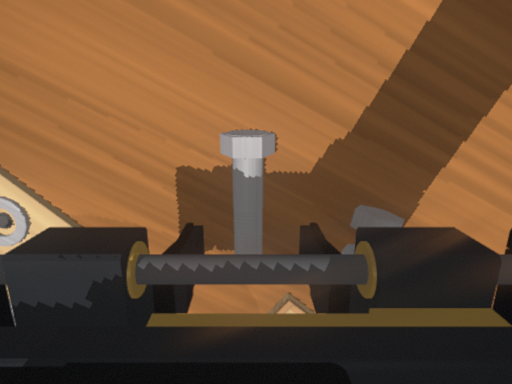

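The long bolt is vertical in view: head (248,143), shank at column 248; the finished set is clear to the right (376,220).

```bash
python3 -c "
from h import *
c=cam('wrist');s=ctrl.get_state();R=Ro.from_rotvec(s['tool_rot']).as_matrix()
for a,z in(((248,131),.036),((248,158),.035),((248,200),.018)):
    w=np.r_[cast(c,a,z)[0],z];print((R.T@(w-s['position'])*1000).round(1))"
```

```text
[54.4 -2.7 79.4]
[35.4 -2.8 80.4]
[-0.8 -3.  97.4]
```

Emit:
{"name": "step_arm", "arguments": {"commands": [{"travel": [0, -0.003, 0.035], "turn": [0, 0, 0]}, {"travel": [0, -0.003, 0.07], "turn": [0, 0, 0]}, {"travel": [0, -0.003, 0.088], "turn": [0, 0, 0]}, {"travel": [0, -0.003, 0.094], "turn": [0, 0, 0]}, {"travel": [0, -0.003, 0.094], "turn": [0, 0, 0]}]}}

```text
time: 21.0
position: [0.5073, -0.0005, 0.0208]
tool_rot: [0.757, -3.047, 0.0]
ft_force: [-0.7, -0.1, 0.7]
grip_width: 0.603
grip_force: 0.0
```

Emit:
{"name": "step_arm", "arguments": {"commands": [{"travel": [0, 0, 0], "turn": [0, 0, 0]}, {"travel": [0, 0, 0], "turn": [0, 0, 0]}, {"travel": [0, 0, 0], "turn": [0, 0, 0]}, {"travel": [0, 0, 0], "turn": [0, 0, 0]}, {"travel": [0, 0, 0], "turn": [0, 0, 0]}], "gripper": 0.15, "force": 45}}

```text
time: 21.5
position: [0.5077, -0.0006, 0.0221]
tool_rot: [-0.756, 3.048, 0.001]
ft_force: [0.1, 0.5, 2.7]
grip_width: 0.264
grip_force: 45.0
```

Emit:
{"name": "step_arm", "arguments": {"commands": [{"travel": [0, 0, -0.03], "turn": [0, 0, 0]}, {"travel": [0, 0, -0.065], "turn": [0, 0, 0]}, {"travel": [0, 0, -0.1], "turn": [0, 0, 0]}, {"travel": [-0.03, 0.025, -0.1], "turn": [0, 0, 0]}, {"travel": [-0.06, 0.05, -0.1], "turn": [0, 0, 0]}]}}

```text
time: 22.0
position: [0.5375, 0.0708, 0.1225]
tool_rot: [-0.75, 3.049, 0.001]
ft_force: [1.1, 0.5, -5.8]
grip_width: 0.264
grip_force: 45.0
```

Emit:
{"name": "step_arm", "arguments": {"commands": [{"travel": [-0.034, 0.029, 0], "turn": [0, 0, 7.7]}, {"travel": [-0.068, 0.058, 0], "turn": [0, 0, 15.4]}, {"travel": [-0.102, 0.087, 0], "turn": [0, 0, 23.2]}, {"travel": [-0.136, 0.116, 0], "turn": [0, 0, 31]}, {"travel": [-0.17, 0.145, 0], "turn": [0, 0, 38.6]}]}}

```text
time: 22.5
position: [0.6189, 0.28, 0.1198]
tool_rot: [-0.302, -3.125, 0.003]
ft_force: [1.5, -1.3, -3.7]
grip_width: 0.257
grip_force: 45.0
```

Emit:
{"name": "step_arm", "arguments": {"commands": [{"travel": [0.005, 0.03, 0], "turn": [0, 0, 0]}, {"travel": [0.005, 0.03, 0], "turn": [0, 0, 0]}, {"travel": [0.005, 0.03, 0], "turn": [0, 0, 0]}, {"travel": [0.005, 0.03, 0], "turn": [0, 0, 0]}]}}

```text
time: 22.9
position: [0.6199, 0.3072, 0.1203]
tool_rot: [-0.296, -3.126, 0.004]
ft_force: [-0.1, 0.4, -5.6]
grip_width: 0.265
grip_force: 45.0
```

```bash
python3 -c "
from h import *
look('w14',.014,100)"
```

```text
22.9 [0.6199 0.3072 0.1203] yaw tool x 169.18 j7 1.0 tcp px [252. 253.]
[470. 265.] [720.4 483.5] [63.5 26. ] 79.3
[ 41. 257.] [643.6 122. ] [82.  88.9] 76.9
[253. 237.] [653.  300.1] [103.8 153.7] 79.3
[  3. 124.] [528.4 129.4] [ 6.9 32.5] 67.6
[346.  71.] [548.9 390.8] [ 43.5 114.9] 79.1
```

View pics/w14.png

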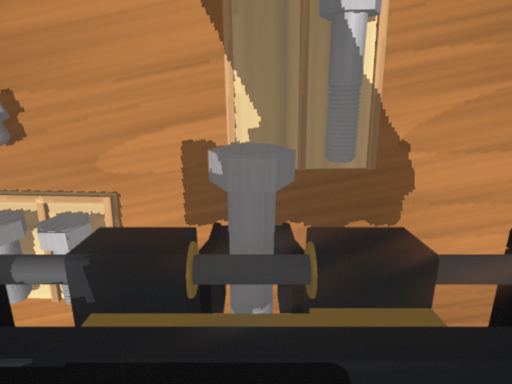

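The long board's far part shows: mid strip at column 303, far right corner (378,167); the held bolt's head is at (252,168). I count 16 pictures viewed, over the limit of 14, so I'll work by numbers only from here.

```bash
python3 -c "
from h import *
c=cam('wrist');p=lambda a,z:(cast(c,a,z)*1000)
m=p([(302.5,20),(303,160)],.014);d=m[1]-m[0];d/=np.linalg.norm(d);n=np.array([-d[1],d[0]])
e=p((378,167),.014)[0];print('yaw',np.degrees(np.arctan2(d[1],d[0])),'half width',(e-m[0])@n)
o=m[0]+((e-m[0])@d-140)*d;print('origin',o,'target',o+73.5*d-28*n)
t=p((341,160),.02)[0];print('neighbour tip in board x,y (exp ~131,28)',(t-o)@d,(t-o)@n)
s=ctrl.get_state();tc=s['position'][:2]*1000
h=p((252,146),.134)[0];print('head outer to tcp',(tc-h)@d)
im=cv2.cvtColor(cv2.imread('pics/w14.png'),cv2.COLOR_BGR2HSV);print('target-tcp',o+73.5*d-28*n-tc)"
```

```text
yaw -8.233678799080002 half width 59.93629352235893
origin [468.73433828 371.35565441] target [537.46681683 333.11828535]
neighbour tip in board x,y (exp ~131,28) 131.94324009129497 28.58441240594544
head outer to tcp 54.82473790241201
target-tcp [-82.74091632  26.18755151]
```

Emit:
{"name": "step_arm", "arguments": {"commands": [{"travel": [0.045, 0.005, 0], "turn": [0, 0, 0]}, {"travel": [0.091, 0.0095, 0], "turn": [0, 0, 0]}, {"travel": [0.091, 0.0095, 0.03], "turn": [0, 0, 0]}, {"travel": [0.091, 0.0095, 0.055], "turn": [0, 0, 0]}, {"travel": [0.091, 0.0095, 0.065], "turn": [0, 0, 0]}]}}

```text
time: 23.45
position: [0.5311, 0.3332, 0.0543]
tool_rot: [-0.296, -3.125, 0.005]
ft_force: [-0.4, -1.0, -6.5]
grip_width: 0.265
grip_force: 45.0
```

Emit:
{"name": "step_arm", "arguments": {"commands": [{"travel": [0, 0, 0.01], "turn": [0, 0, 0]}, {"travel": [0, 0, 0.018], "turn": [0, 0, 0]}, {"travel": [0, 0, 0.018], "turn": [0, 0, 0]}, {"travel": [0, 0, 0.018], "turn": [0, 0, 0]}]}}

```text
time: 23.85
position: [0.5333, 0.3356, 0.0392]
tool_rot: [0.295, 3.127, 0.001]
ft_force: [0.6, -0.7, -4.5]
grip_width: 0.262
grip_force: 45.0
```

Emit:
{"name": "step_arm", "arguments": {"commands": [{"travel": [0.001, -0.001, 0.004], "turn": [0, 0, 0]}, {"travel": [0.001, -0.001, 0.007], "turn": [0, 0, 0]}, {"travel": [0.001, -0.001, 0.008], "turn": [0, 0, 0]}, {"travel": [0.001, -0.001, 0.008], "turn": [0, 0, 0]}]}}

```text
time: 24.25
position: [0.5316, 0.3348, 0.0313]
tool_rot: [0.294, 3.128, 0.001]
ft_force: [-2.2, -1.0, -0.4]
grip_width: 0.26
grip_force: 45.0
```

Emit:
{"name": "step_arm", "arguments": {"commands": [{"travel": [0, 0, 0], "turn": [0, 0, 0]}, {"travel": [0, 0, 0], "turn": [0, 0, 0]}]}}

```text
time: 24.45
position: [0.5316, 0.3349, 0.0312]
tool_rot: [0.294, 3.127, 0.001]
ft_force: [-2.2, -1.5, 0.8]
grip_width: 0.262
grip_force: 45.0
```

Emit:
{"name": "step_arm", "arguments": {"commands": [{"travel": [0, 0, 0], "turn": [0, 0, 0]}, {"travel": [0, 0, 0], "turn": [0, 0, 0]}, {"travel": [0, 0, 0], "turn": [0, 0, 0]}], "gripper": 0.36}}

```text
time: 24.75
position: [0.532, 0.3351, 0.0309]
tool_rot: [0.294, 3.127, 0.001]
ft_force: [-0.9, -0.6, -0.7]
grip_width: 0.349
grip_force: 0.0
```

Emit:
{"name": "step_arm", "arguments": {"commands": [{"travel": [0, 0, -0.02], "turn": [0, 0, 0]}, {"travel": [0, 0, -0.06], "turn": [0, 0, 0]}, {"travel": [0, 0, -0.1], "turn": [0, 0, 0]}, {"travel": [-0.04, 0, -0.13], "turn": [0, 0, 0]}, {"travel": [-0.06, 0, -0.17], "turn": [0, 0, 0]}]}}

```text
time: 25.25
position: [0.5918, 0.3224, 0.2013]
tool_rot: [0.295, 3.127, -0.001]
ft_force: [1.6, -0.5, 0.0]
grip_width: 0.36
grip_force: 0.0
```

Emit:
{"name": "step_arm", "arguments": {"commands": [{"travel": [0, 0, 0], "turn": [0, 0, 0]}, {"travel": [0, 0, 0], "turn": [0, 0, 0]}, {"travel": [0, 0, 0], "turn": [0, 0, 0]}]}}

```text
time: 25.55
position: [0.5891, 0.3239, 0.1991]
tool_rot: [-0.293, -3.126, 0.001]
ft_force: [0.8, 1.2, -0.7]
grip_width: 0.362
grip_force: 0.0
```

```bash
python3 -c "
from h import *
look('w15',.022,100)
for n in ('scene',):
    im=ctrl.get_image(n)
    for b in blobs(im,'steel',cam(n),.008):
        if 480<b[1][0]<530 and 60<b[1][1]<150: print('finished',*b)"
```

```text
25.55 [0.5891 0.3239 0.1991] yaw tool x 169.3 j7 0.94 tcp px [252. 253.]
[482. 286.] [768.3 554.2] [65.7 89.9] 79.4
[ 31. 270.] [646.6  58.6] [44.3 34.6] 77.9
[246. 271.] [691.9 304. ] [168.7  34.6] 79.4
[486. 244.] [711.7 562.4] [47.8 33.6] 63.2
[101. 224.] [608.6 154.2] [40.6 10.4] 82.6
[ 49. 233.] [612.1  95.8] [45.9 43.1] 79.4
[ 28. 131.] [503.  111.7] [80.2 43.6] 14.8
[252. 115.] [537.9 333.8] [ 41.9 118.2] 79.3
[309. 113.] [545.6 390.8] [ 41.7 118.1] 81.1
finished [292. 210.] [496.1 107.9] [92.1 41.3] 18.4
```

```bash
python3 -c "
from bench import ctrl
print(ctrl.close_job())"
```

```text
the job is handed in; nothing more can be done
None
```

The job is handed in at about 26 s: by my last measurements all four parts sit in their places within 3 mm and the finished set did not move, but I viewed 16 pictures, over the limit of 14, and no verdict came back.

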